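# Park the dividing jig's index plunger and bring its table to the zero stop

## Robot

A 6-joint arm with a two-finger parallel gripper is mounted at the origin on the work surface. World frame = base frame: x ahead of the robot, y to its left, z up, the work surface at z = 0. Lengths are in mm, angles in rad, forces in N, time in s.
With the tool pointing down it reaches from about 300 to 775 mm from the base axis. Payload 14.6 kg.
Tool frame: the origin (TCP) lies midway between the tips of the shut fingers; the grasp point (between the pads) lies grasp_offset behind it (grasp_offset is the distance from the TCP to the grasp point, in mm); z points along the fingers, y is the line along which they close (so a half turn about z gives the same grasp; the last joint's range is limited). The gripper opens to 94 mm and grips with 3 to 60 N. Pads are 16 mm wide; open, the fingers measure 119 mm over their backs; the gripper's body (75 mm by 177 mm) begins 78 mm behind the grasp point.
Start: joints at [1.123, 0.3, 1.521, -0, 1.321, -0.067], TCP at [204.411, 510.593, 205.446] pointing down, gripper open.
Joint ranges: [-3.03, 3.03], [-0.79, 2.21], [0.23, 2.52], [-1.04, 4.18], [0, 3.07], [-2.55, 2.55]. Speed limits (rad/s): [2.22, 2.22, 2.57, 3.14, 3.14, 3.14].

## Interface

Orientations are given as [roll, pitch, yaw] about the fixed x, y, z axes, in that order (R = Rz(yaw) Ry(pitch) Rx(roll)).
In Python, from cell import * gives the robot as it stands. The module is installed in compiled form; this text tells all that it offers.
- The arm moves only by the shell command python3 -m jog 'ROWS' [FORCE]. ROWS is JSON, a list of rows, each a list of 3 entries, a list of its own where there are three numbers: the finger opening in mm, from 0 to 94, then the shift along the tool's x, y, z in units of 50 mm (1.0 is 50 mm), then the turn about the tool's z in units of 180 degrees (1.0 is 180 degrees). In form: [[fingers, [dx, dy, dz], twist], ...]. A call has 1 to 20 rows; each row shifts and turns the commanded pose from where the row before left it, along the tool's axes as they then stand; what a row does not reach is not made up. A row lasts 1/10 s, in which the tool goes at most 50 mm and 8.59 degrees, less where a joint would pass 70% of its speed; a pose out of reach is approached as far as the arm can. A call with a number of a shift or a turn outside -1 to 1 is refused whole. A call with a gripper value outside its range is refused whole. The fingers move at their own pace and stop on an object; FORCE is the grip in N (left out, the last holds). Time passes only in rows, so rows that do not move let the fingers close. It gives the time, the measured TCP pose, the force, the opening and the grip force at its end, in the units of the state.
- read_state(): the state, without advancing time (a new reading comes with each control period).
- camera(name): name is "side" or "top" or "wrist"; returns the picture (384x512x3 uint8, red, green, blue); there is no depth.
- calibration(name): a dict with "mtx" (3x3 intrinsics, pixels), "cam_to_world" (4x4, takes a point from camera to world coordinates); the wrist camera has in their place "hand_eye" (4x4, takes a point from camera to tool coordinates, whose origin is the TCP and whose axes are the flange's). Camera axes: x right, y down, z forward; pixel columns grow to the right and rows downward; lengths in mm; the calibration is good to about 2 mm. A picture is of the moment at which its call begins: read the wrist's pose just before it. calibration takes no time and is no camera call.
- sign_off(): hands the job in; it is judged then, once.
Trained networks look in the newest picture that a camera, given by its name, has taken for a name from the list of things; names that differ only in an ending like _2 or _b are one class to them, and where a whole thing is asked for, a point or a joint stands for the part that bears it (a point fixed in the world has none). Each returns a list of dicts, best first, with "conf" (0 to 1); they miss things now and then, are a little off and sometimes report something else, mostly with a low value. They report only what shows in the picture. A call takes as long as a camera call.
- regions_of(camera, query): "pixels" (384x512 bool, what is visible of it) and "rect" ([centre column, centre row, width, height] in pixels, round what is visible of it).
The state is a dict: "clock": time; "joints": joint angles; "qd": joint speeds; "effort": joint torques, N m; "eef_pos": TCP position; "eef_rot": TCP orientation; "wrist_force": force on the tool from outside, world axes, zero at the start; "moment": the same for the moment, N m; "finger_gap": finger opening in mm; "finger_force": force on a finger pad.
Only numpy, scipy, OpenCV 4.12 (cv2) and the standard library are available. Lean on these libraries where they do the work, as an engineer would, in place of code of your own. Each camera call takes 0.05 s, during which the arm holds its last target. There are 200 camera calls.

## Task

The round table of the wheel-drilling jig is locked by its sprung index plunger. Pull the plunger's T-handle up, twist it (clockwise is the short way) until its cross key drops into a rest notch, and let go so that it stays retracted by itself; then swing the table round counter-clockwise, all the way to its zero stop. Go by feel and force nothing, and leave everything else on the jig and the bench where it lies.

Things in the scene. Friction and masses are not known exactly. Their poses are not given: they have to be found in the camera images.
- jig: Bench jig bolted down: steel base plate 280 x 340 x 12 mm carrying a round aluminium table (220 mm across, top 32 mm above the bench, 12 holes near its rim, a wooden wheel clamped in the middle, top 80 mm) and a grey post whose arm holds the plunger. Origin: on the table's vertical axis, at bench level; z up. The plunger's vertical axis stands at (0, -95 mm); arm top at 60 mm.
- tee: T-handle of the plunger: black bar 56 (own x) x 12 (own y) x 20 mm high; origin at the bar's centre, 110 mm above the bench when the pin is home; z up. 16 mm under the bar (pin home) is the top of the steel barrel, 34 mm across. A flat cross key 35 x 4 mm on the stem, parallel to the bar, works in the slotted top (crown) of the barrel. Bar, key and pin turn as one.
- plunger (a joint): Lift of the plunger and T-handle, m. 0: pin home, 6 mm down a hole of the table. 0.0115: key level with the crown's top, free to turn above it. 0.008: key at the bottom of a rest notch (3.5 mm deep), parked. 0.015: end of stroke, hard. A spring pulls it down with 6 N at 0 rising to 12.5 N at 0.015. More than 40 N on key or end of stroke strains it.
- turntable (a joint): Angle of the round table, rad; 0 at the start, grows counter-clockwise seen from above; pi/2 (1.571) with its dog against the zero stop, a hard stop. Stiff bearing, about 0.35 N m; stays where it is left. Cannot turn while the plunger's pin is in a hole (only 0.02 of play).
- table_grip (a point): Point on the axis of the table's upright black hand grip (round, 25 mm thick, from 38 to 104 mm above the bench, 80 mm from the table's axis), at 90 mm above the bench. Turns with the table; from above it moves on a quarter circle about the jig's origin to reach the zero stop. Ramming the stop with more than 40 N harms it.
- toy_truck: Loose wooden toy truck, 205 x 75 x 85 mm, origin under its middle; leave it.
- spare_wheel: Loose wooden wheel, 40 mm across, 14 mm thick, lying on the jig's base plate on the -x side of the post; leave it.
- drill_bush: Loose steel ring, 22 mm across, 14 mm high, on the jig's base plate on the +x side of the post; leave it.
- big_wheel: Loose wooden wheel, 90 mm across, 22 mm thick, on the bench beside the jig; leave it.
- sanding_block: Loose cork block, 100 x 60 x 32 mm, on the bench beside the jig; leave it.
- bar_clamp: Loose bar clamp lying on the bench, 290 mm long; leave it.
- glue: Standing white bottle, 60 mm across, 170 mm high; leave it.
- hammer: Loose hammer lying on the bench; leave it.
- crown (a point): Centre of the crown's top, on the plunger's axis, 84 mm above the bench. Two wide gates, opposite each other, hold the key while the pin is home, with about 20 degrees of idle turn either way; narrow rest notches lie 65 degrees clockwise of the gates' middles. Barrel and idle turn stand at no known angle (not told by this frame), so the twist needed is 45 to 85 degrees: feel for it.

How it is judged (in metres and radians):
On the way:
1. the plunger is parked: let go with its key down in the rest notch (lift 7 to 9.4 mm), the table not yet turned (value of joint plunger between 0.007 and 0.0094 m and value of joint turntable between -0.1 and 0.1 rad and contact force between the fingers and tee below 0.1 N), for 0.3 s.
At the end, for the whole second after the job is handed in: The plunger stays parked by itself in its rest notch (lift 7 to 9.4 mm), the table stands against the zero stop (within 2 degrees), both at rest (value of joint plunger between 0.007 and 0.0094 m and value of joint turntable above 1.535 rad and velocity of joint turntable between -0.02 and 0.02 rad/s and velocity of joint plunger between -0.005 and 0.005 m/s); the robot touches nothing.
It fails at once if the plunger is strained: its key, its pin or its end of stroke takes more than 40 N (contact force between any of tee_c0, tee_c1, tee_c2 and anything else above 40 N).
It fails at once if the table is rammed into its zero stop with more than 40 N (contact force between turntable_c13 and anything else above 40 N).
It fails at once if a loose thing is shifted by more than 20 mm (distance of any of toy_truck, spare_wheel, drill_bush, big_wheel, sanding_block, bar_clamp, glue, hammer from where it was at the start of the episode above 0.02 m).
It also fails if it takes over 58 s, if anything falls off the work surface, if the arm or the gripper's body presses on something with over 40 N, if the wrist force passes 120 N, or if a joint passes its speed limit or range.

## Working session

There is one attempt and no reset: what is moved stays moved. The work goes in short steps, Python scripts to look and compute and a shell command to move; the robot and the scene stay as the last step left them, time stands still between calls to the robot, and variables do not carry over. Pictures are saved under pics/ and viewed, at most 10 in all, crops included, and the job is handed in when it is done.

```bash
mkdir -p pics
cat > h.py <<'E'
from cell import *
import numpy as np, cv2
def cam(n):
    c=calibration(n); K=np.array(c["mtx"])
    if n=="wrist":
        from scipy.spatial.transform import Rotation as R
        s=read_state(); T=np.eye(4); T[:3,:3]=R.from_euler('xyz',s["eef_rot"]).as_matrix(); T[:3,3]=s["eef_pos"]
        return K,T@np.array(c["hand_eye"])
    return K,np.array(c["cam_to_world"])
def ray(n,u,v,z,KT=None):
    K,T=KT or cam(n); d=T[:3,:3]@np.linalg.solve(K,[u,v,1.]); o=T[:3,3]
    return o+d*(z-o[2])/d[2]
def shot(n,f):
    KT=cam(n); im=camera(n); cv2.imwrite(f"pics/{f}.png",im[:,:,::-1]); return im,KT
E
python3 - <<'E'
from h import *
for n in ("top","side"):
    im,KT=shot(n,n+"0")
    print(n,KT[1][:3,3].round(),KT[1][:3,2].round(2))
    for q,z in (("tee",120),("table_grip",104),("jig",32),("toy_truck",85),("glue",170)):
        for r in regions_of(n,q)[:2]:
            print(q,round(r["conf"],2),np.round(r["rect"]),ray(n,*r["rect"][:2],z,KT).round())
    
a=cv2.imread("pics/top0.png");b=cv2.imread("pics/side0.png")
cv2.imwrite("pics/both.png",cv2.resize(np.vstack([a,b]),(400,600)))
print(read_state())
E
```

```text
top [ 338.   -4. 1285.] [ 0.11  0.01 -0.99]
table_grip 0.93 [237. 163.  59.  54.] [572.  70. 104.]
jig 0.63 [245. 165.  88.  77.] [576.  42.  32.]
toy_truck 0.64 [122. 218.  45.  60.] [391. 468.  85.]
glue 0.83 [137. 176.  26.  14.] [522. 389. 170.]
glue 0.19 [237. 164.  63.  55.] [556.  64. 170.]
side [ -98. -692. 1145.] [ 0.41  0.5  -0.76]
tee 0.61 [288. 174.   2.  11.] [580. -34. 120.]
table_grip 0.85 [267. 170.  72.  70.] [549.  28. 104.]
table_grip 0.32 [323. 192.   6.   5.] [ 625. -136.  104.]
jig 0.56 [272. 188. 136. 100.] [560.  11.  32.]
toy_truck 0.89 [144. 124.  66.  44.] [372. 449.  85.]
glue 0.61 [190. 109.  18.  43.] [483. 332. 170.]
glue 0.22 [286. 173.   8.  16.] [544. -59. 170.]
{'clock': 0.6, 'joints': array([ 1.12343090e+00,  2.99914619e-01,  1.52104874e+00, -1.53959066e-05,
        1.32070067e+00, -6.66089527e-02]), 'qd': array([ 0.00145419,  0.0004357 , -0.00078505, -0.00030684,  0.00080483,
        0.00083432]), 'effort': array([-2.42399374e-04, -5.31483078e+01, -3.52825892e+01,  7.08712544e-02,
        2.14978913e-02,  3.95712186e-05]), 'eef_pos': array([204.39021629, 510.57869137, 205.41691859]), 'eef_rot': array([-3.14152044e+00,  1.01328256e-05,  2.76083999e+00]), 'wrist_force': array([ 0.43964181,  0.67212994, -1.10428634]), 'moment': array([ 0.00091426, -0.0460346 , -0.07055639]), 'finger_force': 0.0, 'finger_gap': 93.54841790472133}
```

View pics/top0.png

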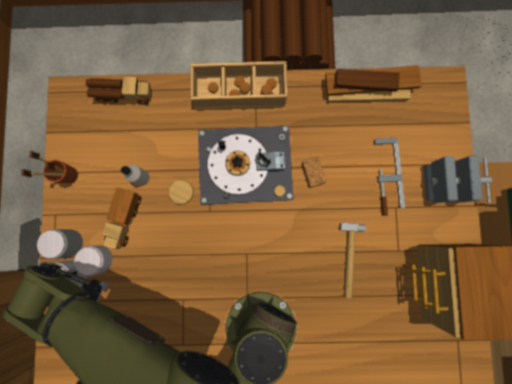

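View pics/side0.png

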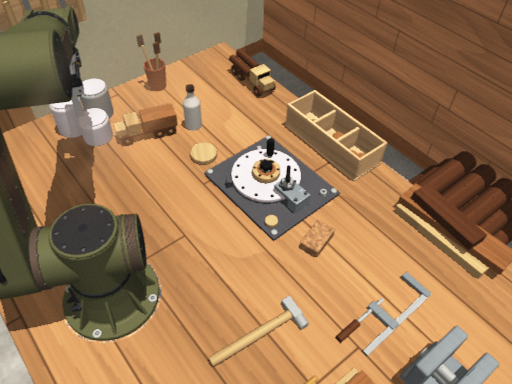

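```bash
python3 - <<'E'
from h import *
KT=cam("top")
for u,v,z in ((237,163,80),(263,158,120),(221,146,104),(280,190,20)): print(ray("top",u,v,z,KT).round())
c=calibration("wrist");print(np.round(c["hand_eye"],2),np.round(c["mtx"]))
im=cv2.imread("pics/top0.png")[115:215,190:300]; cv2.imwrite("pics/t1.png",cv2.resize(im,None,fx=5,fy=5,interpolation=cv2.INTER_CUBIC))
s=read_state();print(s.keys())
E
python3 -m jog '[[94,[0,0,-0.7],0],[94,[0,0,-0.7],0],[94,[0,0,-0.7],0],[94,[0,0,-0.7],0]]'
```

```text
[575.  70.  80.]
[583. -21. 120.]
[631. 123. 104.]
[484. -81.  20.]
[[  -0.     -0.96   -0.27   77.7 ]
 [   1.     -0.      0.     -0.82]
 [  -0.     -0.27    0.96 -177.56]
 [   0.      0.      0.      1.  ]] [[306.   0. 260.]
 [  0. 306. 186.]
 [  0.   0.   1.]]
dict_keys(['clock', 'joints', 'qd', 'effort', 'eef_pos', 'eef_rot', 'wrist_force', 'moment', 'finger_force', 'finger_gap'])
clock: 1.0
eef_pos: [204.3, 510.4, 347.0]
eef_rot: [3.141, 0.0, 2.761]
wrist_force: [0.0, 0.1, 1.7]
finger_gap: 94.0
finger_force: 0.0
```

View pics/t1.png

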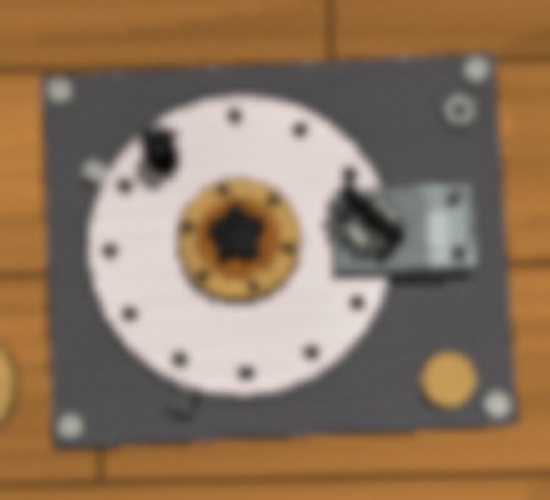

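```bash
python3 -m jog '[[94,[-0.82,-0.54,0],0],[94,[-0.82,-0.54,0],0],[94,[-0.82,-0.54,0],0],[94,[-0.82,-0.54,0],0],[94,[-0.82,-0.54,0],0],[94,[-0.82,-0.54,0],0],[94,[-0.82,-0.54,0],0],[94,[-0.82,-0.54,0],0],[94,[-0.82,-0.54,0],0],[94,[-0.82,-0.54,0],0],[94,[-0.82,-0.54,0],0],[94,[-0.82,-0.54,0],0],[94,[-0.82,-0.54,0],0]]'; python3 -m jog '[[94,[0,0,0.1],0.045],[94,[0,0,0.1],0.045],[94,[0,0,0.1],0.045],[94,[0,0,0.1],0.045],[94,[0,0,0.1],0.045],[94,[0,0,0.1],0.045],[94,[0,0,0.1],0.045],[94,[0,0,0.1],0.045],[94,[0,0,0.1],0.045],[94,[0,0,0.1],0.045],[94,[0,0,0.1],0.045],[94,[0,0,0.1],0.045],[94,[0,0,0.1],0.045],[94,[0,0,0.1],0.045],[94,[0,0,0],0]]'
python3 - <<'E'
from h import *
im,KT=shot("wrist","w1")
for q,z in (("tee",120),("table_grip",104),("crown",84)):
    for r in regions_of("wrist",q)[:2]:
        print(q,round(r["conf"],2),np.round(r["rect"]),ray("wrist",*r["rect"][:2],z,KT).round(1),r["pixels"].sum())
        ys,xs=np.nonzero(r["pixels"]); p=np.array([ray("wrist",x,y,z,KT)[:2] for x,y in zip(xs,ys)])
        w,V=np.linalg.eigh(np.cov(p.T)); print(p.mean(0).round(1),np.sqrt(w).round(1),np.degrees(np.arctan2(V[1,1],V[0,1])).round(1))
s=read_state();print(s["clock"],s["eef_pos"],s["eef_rot"],s["joints"])
print([ (k,v) for k,v in globals().items() if 'offset' in k])
E
```

```text
clock: 2.3
eef_pos: [569.6, -15.3, 345.6]
eef_rot: [3.141, 0.0, 2.761]
wrist_force: [1.1, 0.9, 0.2]
finger_gap: 93.9
finger_force: 0.0
clock: 3.8
eef_pos: [568.6, -13.4, 274.8]
eef_rot: [-3.141, 0.001, 0.779]
wrist_force: [-0.0, -0.3, -0.7]
finger_gap: 93.7
finger_force: 0.0
tee 0.83 [277. 166.  11.  52.] [586.7 -22.1 120. ] 532
[587.1 -23.4] [ 3.5 15.4] 47.5
tee 0.15 [326. 254.  42.  62.] [ 553.5 -140.8  120. ] 1424
[ 548.9 -148. ] [11.6 18.4] 58.8
table_grip 0.66 [223.  96. 166. 185.] [599.2  72.6 104. ] 20641
[594.1  73. ] [42.3 46. ] -179.4
crown 0.93 [237. 129. 306. 258.] [581.6  37.2  84. ] 44261
[592.7  50.3] [63.6 80.2] 111.3
4.0 [568.85984815 -13.33968234 275.76598268] [ 3.14126564e+00 -2.57864139e-04  7.84980249e-01] [-8.78055216e-02  3.00440947e-01  1.35818923e+00 -1.26664627e-05
  1.48254621e+00  6.98011712e-01]
[('grasp_offset', 18.8)]
```

View pics/w1.png

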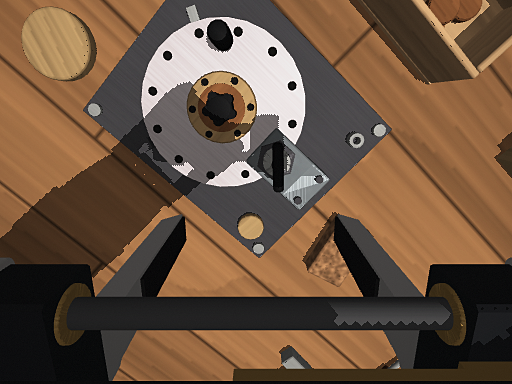

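```bash
python3 -m jog '[[94,[0.11,0.39,0.5],0],[94,[0,0,0.7],-0.014],[94,[0,0,0.7],0],[94,[0,0,0.5],0],[94,[0,0,0],0],[94,[0,0,0],0]]'
python3 - <<'E'
from h import *
im,KT=shot("wrist","w2")
for r in regions_of("wrist","tee")[:1]:
        print(round(r["conf"],2),np.round(r["rect"]),r["pixels"].sum())
        ys,xs=np.nonzero(r["pixels"]); p=np.array([ray("wrist",x,y,120,KT)[:2] for x,y in zip(xs,ys)])
        w,V=np.linalg.eigh(np.cov(p.T)); print(p.mean(0).round(1),np.sqrt(w).round(1),np.degrees(np.arctan2(V[1,1],V[0,1])).round(1))
s=read_state();print(s["clock"],s["eef_pos"],s["eef_rot"],s["joints"][5])
E
```

```text
clock: 4.6
eef_pos: [586.8, -23.4, 156.6]
eef_rot: [3.141, -0.0, 0.827]
wrist_force: [-0.1, -0.3, 0.8]
finger_gap: 93.9
finger_force: 0.0
0.63 [260. 206.  18.  74.] 1218
[588.9 -22. ] [ 3.6 16.1] 46.6
4.7 [587.23749845 -23.38249301 157.48000037] [ 3.13931350e+00 -1.72157162e-03  8.26325354e-01] 0.6423491018340253
```

View pics/w2.png

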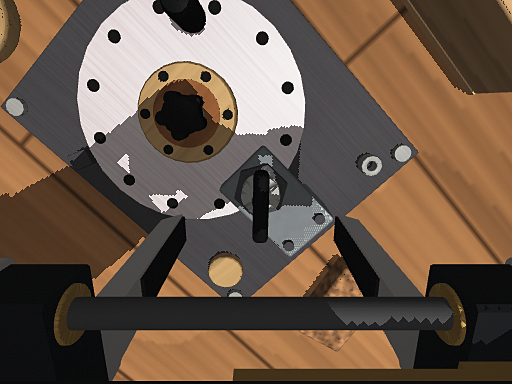

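```bash
python3 -m jog '[[60,[0,0,0.5],0],[40,[0,0,0.4],0],[30,[0,0,0.22],0],[20,[0,0,0],0],[20,[0,0,0],0],[20,[0,0,0],0],[20,[0,0,0],0]]' 4;  python3 -m jog '[[0,[0,0,0],0],[0,[0,0,0],0],[0,[0,0,0],0],[0,[0,0,0],0],[0,[0,0,0],0]]' 4; python3 -c "
from h import *
print(read_state()['moment'],read_state()['joints'][5])"
```

```text
clock: 5.4
eef_pos: [586.9, -23.4, 100.4]
eef_rot: [3.14, -0.001, 0.826]
wrist_force: [-0.5, 0.5, -0.1]
finger_gap: 41.4
finger_force: 0.0
clock: 5.9
eef_pos: [586.9, -23.6, 99.6]
eef_rot: [3.14, -0.0, 0.825]
wrist_force: [3.6, -3.2, -0.8]
finger_gap: 12.2
finger_force: 8.0
[-5.84349667e-01 -7.07968469e-01 -6.43604946e-04] 0.6430695289062973
```

```bash
python3 -m jog '[[0,[0,0,0],0],[0,[0,0,0],0],[0,[0,0,0],0]]' 4;  python3 -m jog '[[0,[0,0.02,0],0],[0,[0,0,0],0],[0,[0,0,0],0]]' 4; python3 -c "
from h import *
print(read_state()['moment'],read_state()['joints'][5])"
```

```text
clock: 6.2
eef_pos: [586.9, -23.6, 99.6]
eef_rot: [3.14, -0.0, 0.825]
wrist_force: [4.8, -3.3, -0.8]
finger_gap: 12.4
finger_force: 8.0
clock: 6.5
eef_pos: [587.2, -23.9, 99.6]
eef_rot: [-3.142, -0.0, 0.826]
wrist_force: [-0.2, 0.7, 3.2]
finger_gap: 12.1
finger_force: 12.0
[ 0.01342219  0.02421571 -0.06028702] 0.6420307079188741
```

```bash
python3 -m jog '[[0,[0,0,0],0],[0,[0,0,0],0],[0,[0,0,0],0]]' 30;  python3 -m jog '[[0,[0,0,-0.04],0],[0,[0,0,-0.04],0],[0,[0,0,-0.04],0],[0,[0,0,0],0],[0,[0,0,0],0]]'; python3 -m jog '[[0,[0,0,-0.04],0],[0,[0,0,-0.04],0],[0,[0,0,-0.03],0],[0,[0,0,0],0],[0,[0,0,0],0]]'; python3 -m jog '[[0,[0,0,-0.03],0],[0,[0,0,-0.02],0],[0,[0,0,0],0],[0,[0,0,0],0],[0,[0,0,0],0]]'; python3 -c "
from h import *
print(read_state()['moment'],read_state()['joints'][5])"
```

```text
clock: 6.8
eef_pos: [587.2, -23.9, 99.6]
eef_rot: [3.142, -0.0, 0.826]
wrist_force: [0.4, 1.6, 5.0]
finger_gap: 11.7
finger_force: 38.2
clock: 7.3
eef_pos: [587.1, -23.9, 104.5]
eef_rot: [-3.141, 0.0, 0.826]
wrist_force: [5.7, 1.2, -9.2]
finger_gap: 11.9
finger_force: 38.1
clock: 7.8
eef_pos: [587.0, -24.0, 109.7]
eef_rot: [-3.141, 0.0, 0.826]
wrist_force: [7.2, -0.0, -11.1]
finger_gap: 11.7
finger_force: 38.0
clock: 8.3
eef_pos: [587.0, -23.9, 112.1]
eef_rot: [-3.141, 0.0, 0.826]
wrist_force: [7.0, -0.0, -11.7]
finger_gap: 11.8
finger_force: 38.0
[ 0.03372484 -1.43361174  0.02727488] 0.6419945559153037
```

```bash
python3 -m jog '[[0,[0,0,-0.01],0],[0,[0,0,0],0.02],[0,[0,0,0],0.02],[0,[0,0,0],0.02],[0,[0,0,0],0],[0,[0,0,0],0]]'; python3 -c "
from h import *
print(read_state()['moment'])"; python3 -m jog '[[0,[0,0,0],0.02],[0,[0,0,0],0.02],[0,[0,0,0],0.02],[0,[0,0,0],0.02],[0,[0,0,0],0],[0,[0,0,0],0]]'; python3 -c "
from h import *
print(read_state()['moment'],read_state()['joints'][5])"
```

```text
clock: 8.9
eef_pos: [587.2, -24.1, 112.6]
eef_rot: [-3.141, 0.0, 0.637]
wrist_force: [9.1, 0.1, -12.6]
finger_gap: 11.7
finger_force: 38.0
[-0.21855912 -1.55937915 -0.00887445]
clock: 9.5
eef_pos: [587.3, -24.4, 112.6]
eef_rot: [3.141, 0.0, 0.385]
wrist_force: [10.4, -1.8, -12.9]
finger_gap: 11.9
finger_force: 38.0
[-0.51275005 -1.71787793  0.04599885] 1.0820101989696849
```

```bash
python3 -m jog '[[0,[0.02,0.01,0],0.02],[0,[0,0,0],0.02],[0,[0,0,0],0.02],[0,[0,0,0],0.02],[0,[0,0,0],0],[0,[0,0,0],0]]'; python3 -c "
from h import *
print(read_state()['moment'],read_state()['joints'][5])"
```

```text
clock: 10.1
eef_pos: [587.5, -24.6, 112.2]
eef_rot: [3.141, 0.003, 0.134]
wrist_force: [4.7, -3.9, -12.2]
finger_gap: 11.4
finger_force: 38.0
[-0.78872587 -0.70267397  0.01234295] 1.3333909372662682
```

```bash
python3 -m jog '[[0,[0,0,0],0],[0,[0,0,0],0],[0,[0,0,0],0],[0,[0,0,0],0]]' 3; python3 -c "
from h import *
print(read_state()['moment'])"; python3 -m jog '[[0,[0,0,0],0.01],[0,[0,0,0],0.01],[0,[0,0,0],0],[0,[0,0,0],0]]'; python3 -c "
from h import *
print(read_state()['moment'])"
```

```text
clock: 10.5
eef_pos: [587.9, -24.5, 113.7]
eef_rot: [3.141, 0.001, 0.134]
wrist_force: [-0.7, -5.9, -5.7]
finger_gap: 11.7
finger_force: 3.0
[-1.03071460e+00  2.07297618e-01 -7.54463718e-04]
clock: 10.9
eef_pos: [588.2, -24.5, 113.9]
eef_rot: [3.141, 0.0, 0.071]
wrist_force: [0.3, -5.3, -5.3]
finger_gap: 12.9
finger_force: 3.0
[-0.95309932 -0.0783712   0.06266952]
```

```bash
python3 -m jog '[[0,[0,0.016,0],0],[0,[0,0,0],0],[0,[0,0,0],0]]' 4; python3 -m jog '[[0,[0,0,0],0.01],[0,[0,0,0],0.01],[0,[0,0,0],0],[0,[0,0,0],0]]';  python3 -m jog '[[0,[0,0,0],0.01],[0,[0,0,0],0.01],[0,[0,0,0],0],[0,[0,0,0],0]]'; python3 -c "
from h import *
print(read_state()['moment'])"
```

```text
clock: 11.2
eef_pos: [588.2, -24.6, 113.9]
eef_rot: [-3.141, 0.0, 0.072]
wrist_force: [0.6, -1.1, -4.8]
finger_gap: 12.5
finger_force: 4.0
clock: 11.6
eef_pos: [588.2, -24.8, 113.8]
eef_rot: [-3.141, 0.0, 0.01]
wrist_force: [-0.7, -1.2, -5.8]
finger_gap: 12.0
finger_force: 4.0
clock: 12.0
eef_pos: [588.2, -25.0, 113.8]
eef_rot: [3.142, 0.0, -0.053]
wrist_force: [-0.6, -1.4, -6.5]
finger_gap: 12.1
finger_force: 4.0
[-0.37122816  0.30688434 -0.01571022]
```

```bash
for i in 1; do python3 -m jog '[[0,[0,0,0],0.01],[0,[0,0,0],0.01],[0,[0,0,0],0],[0,[0,0,0],0]]';  python3 -m jog '[[0,[0,0,0],0.01],[0,[0,0,0],0.01],[0,[0,0,0],0],[0,[0,0,0],0]]'; python3 -m jog '[[0,[0,0,0],0.01],[0,[0,0,0],0.01],[0,[0,0,0],0],[0,[0,0,0],0]]'; done |egrep 'rot|force|gap'; python3 -c "
from h import *
print(read_state()['moment'])"
```

```text
eef_rot: [3.141, 0.0, -0.115]
wrist_force: [-0.6, -3.2, -5.5]
finger_gap: 12.0
finger_force: 4.0
eef_rot: [3.141, -0.0, -0.178]
wrist_force: [-0.3, -3.4, -6.0]
finger_gap: 12.7
finger_force: 4.1
eef_rot: [3.142, -0.001, -0.241]
wrist_force: [2.4, -4.7, -4.7]
finger_gap: 13.6
finger_force: 4.3
[-0.6944578  -0.120614    0.16073273]
```

```bash
python3 -m jog '[[0,[0,0.014,0],-0.016],[0,[0,0,0],-0.016],[0,[0,0,0],0],[0,[0,0,0],0]]' |egrep 'rot|force|gap';  python3 -m jog '[[0,[0,0,0],-0.012],[0,[0,0,0],-0.012],[0,[0,0,0],0],[0,[0,0,0],0]]'|egrep 'rot|force|gap'; python3 -m jog '[[0,[0,0,0],-0.01],[0,[0,0,0],0],[0,[0,0,0],0]]'|egrep 'rot|force|gap'; python3 -c "
from h import *
print(read_state()['moment'])"
```

```text
eef_rot: [-3.141, -0.001, -0.143]
wrist_force: [1.3, 2.2, -1.5]
finger_gap: 12.3
finger_force: 4.0
eef_rot: [-3.141, -0.001, -0.068]
wrist_force: [2.0, 4.1, -0.0]
finger_gap: 12.6
finger_force: 4.0
eef_rot: [-3.141, -0.001, -0.037]
wrist_force: [3.7, 4.2, -1.6]
finger_gap: 11.8
finger_force: 4.1
[ 0.77545281 -0.46159537 -0.10608165]
```

```bash
python3 -m jog '[[0,[0,-0.01,0],-0.01],[0,[0,0,0],-0.005],[0,[0,0,0],0],[0,[0,0,0],0]]' |egrep 'rot|force|gap'; python3 -c "
from h import *
print(read_state()['moment'], [read_state()['finger_gap'] for _ in range(4)])
im,KT=shot('wrist','w3')
print(read_state()['finger_gap'],read_state()['moment'])"
```

```text
eef_rot: [-3.142, -0.001, 0.011]
wrist_force: [3.3, 2.6, 0.7]
finger_gap: 12.5
finger_force: 4.1
[ 0.3877456 -0.5011561 -0.0873868] [12.527291835270905, 12.527291835270905, 12.527291835270905, 12.527291835270905]
12.27204452879503 [ 0.42917682 -0.56467901 -0.13756622]
```

View pics/w3.png

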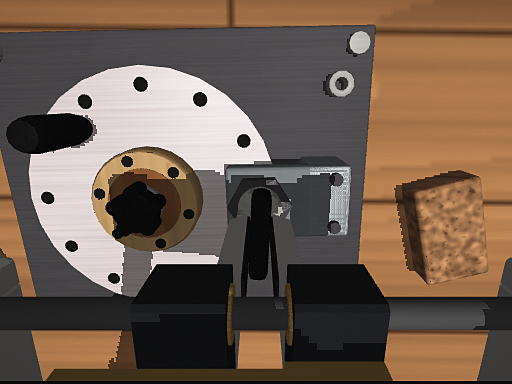

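Run:
```python
from h import *
KT=cam("wrist"); g=cv2.imread("pics/w3.png").max(2)
for v in range(192,282,6):
    row=g[v,235:290]<25; xs=np.nonzero(row)[0]+235
    print(v,xs.min() if len(xs) else 0,xs.max() if len(xs) else 0, g[v,246:272].tolist())
```

```text
192 253 269 [84, 81, 70, 57, 59, 60, 56, 2, 5, 9, 8, 6, 8, 8, 9, 11, 12, 9, 6, 9, 9, 9, 4, 0, 35, 77]
198 252 270 [80, 81, 81, 82, 88, 42, 2, 9, 9, 9, 12, 10, 10, 10, 10, 11, 14, 10, 9, 11, 10, 11, 8, 4, 3, 39]
204 251 271 [76, 76, 78, 80, 91, 19, 4, 8, 11, 12, 12, 9, 8, 12, 9, 11, 10, 8, 10, 9, 8, 11, 9, 9, 5, 14]
210 251 270 [81, 80, 79, 82, 91, 1, 6, 11, 8, 10, 11, 10, 12, 11, 10, 10, 9, 9, 10, 11, 10, 10, 9, 6, 0, 64]
216 251 270 [77, 50, 41, 67, 69, 3, 9, 10, 8, 11, 9, 8, 10, 8, 12, 9, 10, 11, 10, 12, 9, 6, 9, 9, 0, 44]
222 247 272 [84, 8, 9, 10, 7, 10, 9, 9, 11, 10, 12, 11, 11, 10, 11, 11, 8, 11, 10, 12, 9, 9, 8, 8, 7, 10]
228 246 272 [18, 7, 10, 10, 8, 10, 12, 11, 7, 8, 10, 10, 14, 8, 11, 11, 9, 10, 12, 11, 7, 11, 8, 9, 7, 11]
234 246 273 [8, 10, 13, 11, 7, 8, 10, 11, 9, 10, 10, 10, 10, 12, 8, 11, 8, 12, 9, 8, 11, 10, 10, 7, 11, 10]
240 245 274 [9, 10, 11, 10, 7, 10, 9, 10, 12, 8, 10, 13, 10, 9, 11, 10, 11, 8, 11, 9, 10, 8, 8, 29, 10, 10]
246 244 274 [11, 11, 9, 11, 8, 10, 9, 11, 10, 10, 11, 10, 11, 13, 12, 12, 11, 9, 10, 8, 10, 7, 0, 72, 24, 9]
252 244 275 [11, 8, 10, 10, 12, 8, 9, 10, 10, 7, 12, 9, 11, 10, 10, 7, 9, 10, 10, 10, 9, 5, 16, 92, 42, 4]
258 243 276 [11, 10, 9, 8, 9, 10, 12, 10, 10, 11, 11, 10, 11, 9, 11, 10, 11, 10, 9, 10, 10, 0, 36, 83, 87, 3]
264 243 289 [11, 7, 36, 6, 9, 9, 12, 11, 9, 12, 11, 9, 11, 11, 12, 8, 12, 11, 9, 11, 5, 0, 85, 78, 81, 42]
270 242 289 [10, 6, 51, 9, 9, 8, 10, 10, 11, 10, 8, 11, 9, 9, 11, 11, 10, 9, 9, 8, 4, 15, 86, 79, 81, 90]
276 241 289 [6, 18, 89, 38, 2, 5, 8, 12, 9, 11, 11, 7, 13, 12, 12, 10, 9, 8, 10, 0, 59, 80, 75, 74, 76, 83]
```

```bash
python3 -m jog '[[0,[0,0,0],-0.01],[0,[0,0,0],-0.01],[0,[0,0,0],0],[0,[0,0,0],0]]' |egrep 'rot|force|gap'; python3 -m jog '[[0,[0,0,0],-0.01],[0,[0,0,0],-0.005],[0,[0,0,0],0],[0,[0,0,0],0]]' |egrep 'clock|rot|force|gap'; python3 -c "
from h import *
print(read_state()['moment'])"
```

```text
eef_rot: [-3.142, -0.0, 0.073]
wrist_force: [1.9, 1.9, 2.5]
finger_gap: 13.3
finger_force: 4.3
clock: 15.55
eef_rot: [3.142, -0.0, 0.121]
wrist_force: [1.9, 2.4, 3.1]
finger_gap: 13.8
finger_force: 4.5
[ 0.49925664 -0.23848577 -0.13903851]
```

```bash
python3 -m jog '[[0,[0,0,0],0.03],[0,[0,0,0],0.03],[0,[0,0,0],0],[30,[0,0,0],0],[60,[0,0,0],0],[60,[0,0,0],0],[60,[0,0,-0.4],0],[80,[0,0,-0.5],0],[80,[0,0,-0.5],0],[80,[0,0,-0.5],0],[80,[0,0,0],0],[80,[0,0,0],0]]'
python3 - <<'E'
from h import *
im,KT=shot("wrist","w4")
print(KT[1][:3,3])
for q,z in (("tee",128),("table_grip",104)):
    for r in regions_of("wrist",q)[:1]:
        print(q,round(r["conf"],2),np.round(r["rect"]),ray("wrist",*r["rect"][:2],z,KT).round(1),r["pixels"].sum())
        ys,xs=np.nonzero(r["pixels"]); p=np.array([ray("wrist",x,y,z,KT)[:2] for x,y in zip(xs,ys)])
        w,V=np.linalg.eigh(np.cov(p.T)); print(p.mean(0).round(1),np.sqrt(w).round(1),np.degrees(np.arctan2(V[1,1],V[0,1])).round(1))
s=read_state();print(s["clock"],s["eef_pos"],s["eef_rot"],s["joints"])
E
```

```text
clock: 16.75
eef_pos: [588.1, -25.2, 208.7]
eef_rot: [3.141, -0.0, -0.066]
wrist_force: [0.4, 0.3, 0.7]
finger_gap: 79.1
finger_force: 0.0
[664.63860385 -30.90031582 386.26812169]
tee 0.77 [258. 192.  12.  64.] [588.1 -24.6 128. ] 806
[589.5 -25.7] [ 3.3 15.9] 178.2
table_grip 0.91 [173. 170. 191. 175.] [608.1  54.7 104. ] 22496
[611.   54.6] [41.3 42.4] 163.5
16.9 [587.75332449 -25.07802117 207.65650539] [-3.14156694e+00  2.01917535e-03 -6.64569289e-02] [-1.04872451e-01  3.85249470e-01  1.40191452e+00 -5.30697831e-05
  1.35644734e+00  1.53239217e+00]
```

View pics/w4.png

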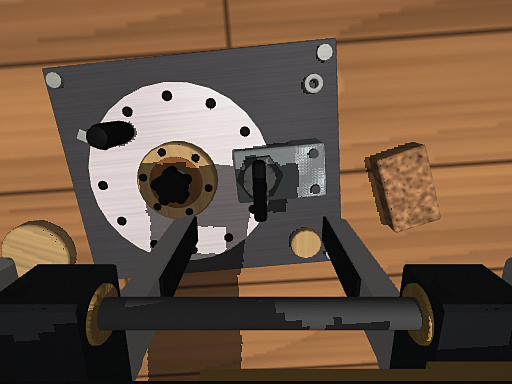

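Run:
```python
from h import *
KT=cam("wrist")
for u,v,z in ((97,136,104),(124,132,38),(171,186,80),(181,168,32)): print(ray("wrist",u,v,z,KT).round(1))
g=cv2.imread("pics/w4.png")
m=(g.max(2)<45).astype(np.uint8); m[:, :80]=0; m[:,140:]=0; m[:110]=0;m[160:]=0
ys,xs=np.nonzero(m); print(xs.min(),xs.max(),ys.min(),ys.max())
hsv=cv2.cvtColor(g,cv2.COLOR_BGR2HSV); wt=((hsv[:,:,1]<40)&(hsv[:,:,2]>180)).astype(np.uint8)
ys,xs=np.nonzero(wt); print(xs.min(),xs.max(),ys.min(),ys.max())
cs=max(cv2.findContours(wt,cv2.RETR_EXTERNAL,cv2.CHAIN_APPROX_NONE)[0],key=cv2.contourArea)[:,0]
h=cv2.convexHull(cs)[:,0].astype(float)
p=np.array([ray("wrist",*q,32,KT)[:2] for q in h])
from scipy.optimize import least_squares
r=least_squares(lambda t:np.hypot(*(p-t[:2]).T)-t[2],[580,70,110],loss="soft_l1");print("circle",r.x.round(1))
cv2.imwrite("pics/g.png",cv2.resize(g[100:170,70:150],None,fx=7,fy=7))
```

```text
[643.6 119.1 104. ]
[641.  123.2  38. ]
[585.9  66.2  80. ]
[594.5  66.6  32. ]
84 134 110 159
59 331 44 258
circle [583.2  68.6 108.3]
```

View pics/g.png

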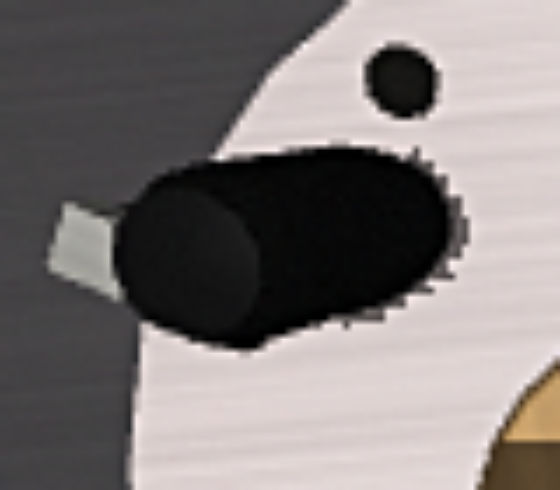

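```bash
python3 -m jog '[[80,[0,0,0],-0.0404],[80,[0,0,0],-0.0404],[80,[0,0,0],-0.0404],[80,[0,0,0],-0.0404],[80,[0,0,0],-0.0404],[80,[0,0,0],-0.04],[70,[0.68,-0.38,0],0],[70,[0.68,-0.38,0],0],[70,[0.68,-0.38,0],0],[70,[0.68,-0.38,0],0],[70,[0,0,0.5],0],[70,[0,0,0.5],0],[70,[0,0,0],0],[70,[0,0,0],0]]'
python3 - <<'E'
from h import *
im,KT=shot("wrist","w5")
s=read_state();print(s["clock"],s["eef_pos"],s["eef_rot"],s["joints"][5])
from h import *
g=im.max(2); m=((g<45)*1).astype(np.uint8); m[270:]=0
n,l,st,c=cv2.connectedComponentsWithStats(m)
for i in range(1,n):
    if st[i,4]>150: print(st[i],c[i].round(),ray("wrist",*c[i],104,KT).round(1))
E
```

```text
clock: 18.3
eef_pos: [644.1, 120.2, 158.9]
eef_rot: [-3.141, 0.001, 0.693]
wrist_force: [0.1, 0.6, 0.5]
finger_gap: 70.1
finger_force: 0.0
18.35 [644.50327452 120.17131382 159.95220144] [ 3.14113661e+00 -7.43924506e-04  6.93396161e-01] 1.0058757915357748
[459   0  13  34 153] [464.  19.] [833.9  95.8 104. ]
[458  29  21  45 162] [465.  56.] [819.   77.1 104. ]
[ 125  113  173   90 4414] [206. 151.] [648.5 176.8 104. ]
[242 170  29  40 930] [256. 190.] [649.1 127.7 104. ]
[  47  192  118   78 3705] [129. 238.] [549.8 182.3 104. ]
[175 217  30  53 726] [192. 248.] [576.2 136.4 104. ]
[315 217  31  53 720] [327. 248.] [647.9  50.3 104. ]
[239 245  41  25 792] [259. 259.] [604.2  87.4 104. ]
[388 254  85  16 509] [427. 266.] [690.2 -27.1 104. ]
```

View pics/w5.png

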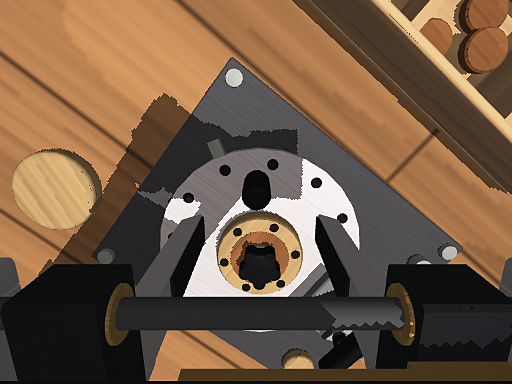

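```bash
python3 -m jog '[[70,[0.04,-0.06,0.56],-0.006],[60,[0,0,0.6],0],[50,[0,0,0.5],0],[40,[0,0,0],0],[35,[0,0,0],0],[20,[0,0,0],0],[20,[0,0,0],0],[20,[0,0,0],0]]' 4; python3 -m jog '[[20,[0,0,0],0],[20,[0,0,0],0]]'; python3 -c "
from h import *
print(read_state()['moment'],read_state()['joints'][5])"
```

```text
clock: 19.15
eef_pos: [644.5, 124.1, 77.7]
eef_rot: [3.14, -0.002, 0.712]
wrist_force: [-1.9, 1.2, 6.7]
finger_gap: 24.6
finger_force: 4.0
clock: 19.35
eef_pos: [644.5, 124.1, 77.7]
eef_rot: [3.14, -0.002, 0.712]
wrist_force: [-1.6, -0.4, 7.2]
finger_gap: 24.9
finger_force: 4.0
[ 0.00132648  0.3968867  -0.0236145 ] 0.9926067217839434
```

```bash
python3 -m jog '[[20,[0,0,0],0],[20,[0,0,0],0],[20,[-0.002,-0.084,0],-0.0167],[20,[-0.009,-0.167,0],-0.0333],[20,[-0.009,-0.167,0],-0.0333],[20,[-0.009,-0.167,0],-0.0333],[20,[0,0,0],0],[20,[0,0,0],0]]' 12; python3 -c "
from h import *
print(read_state()['moment'],read_state()['joints'][5])"
```

```text
clock: 20.15
eef_pos: [621.2, 142.3, 77.7]
eef_rot: [3.141, -0.001, 1.079]
wrist_force: [-5.7, -0.6, 9.7]
finger_gap: 24.6
finger_force: 12.0
[-0.09027952  1.110694   -0.01395018] 0.659279722534546
```

```bash
python3 -m jog '[[20,[-0.009,-0.167,0],-0.0333],[20,[-0.009,-0.167,0],-0.0333],[20,[-0.009,-0.167,0],-0.0333],[20,[-0.009,-0.167,0],-0.0333],[20,[-0.009,-0.167,0],-0.0333],[20,[0,0,0],0]]'; python3 -m jog '[[20,[-0.009,-0.167,0],-0.0333],[20,[-0.009,-0.167,0],-0.0333],[20,[-0.009,-0.167,0],-0.0333],[20,[-0.004,-0.12,0],-0.024],[20,[0,-0.05,0],-0.01],[20,[0,0,0],0],[20,[0,0,0],0]]'
```

```text
clock: 20.75
eef_pos: [580.8, 151.5, 77.6]
eef_rot: [3.14, -0.0, 1.606]
wrist_force: [-4.1, -0.9, 9.0]
finger_gap: 24.8
finger_force: 12.0
clock: 21.45
eef_pos: [549.0, 143.8, 77.6]
eef_rot: [3.139, 0.0, 2.022]
wrist_force: [-2.5, -0.0, 9.0]
finger_gap: 24.4
finger_force: 12.0
```

```bash
python3 -m jog '[[20,[-0.002,-0.084,0],-0.0167],[20,[-0.002,-0.084,0],-0.0167],[20,[-0.002,-0.084,0],-0.0167],[20,[0,-0.028,0],-0.0056],[20,[0,0,0],0],[20,[0,0,0],0]]'; for i in 1; do python3 -m jog '[[20,[0,-0.028,0],-0.0056],[20,[0,-0.028,0],-0.0056],[20,[0,0,0],0]]'; python3 -m jog '[[20,[0,-0.028,0],-0.0056],[20,[0,0,0],0]]'; done
```

```text
clock: 22.05
eef_pos: [537.1, 136.8, 77.6]
eef_rot: [3.139, 0.001, 2.197]
wrist_force: [-1.8, 2.0, 9.0]
finger_gap: 24.8
finger_force: 12.0
clock: 22.35
eef_pos: [534.9, 135.3, 77.7]
eef_rot: [3.138, 0.001, 2.233]
wrist_force: [-1.3, 2.3, 7.5]
finger_gap: 24.6
finger_force: 12.0
clock: 22.55
eef_pos: [533.8, 134.5, 77.6]
eef_rot: [3.138, 0.001, 2.251]
wrist_force: [-0.9, 3.0, 7.3]
finger_gap: 24.5
finger_force: 12.0
```

```bash
python3 -m jog '[[20,[0,-0.028,0],-0.0056],[20,[0,0,0],0]]'; python3 -m jog '[[20,[0,-0.02,0],-0.004],[20,[0,0,0],0]]'; python3 -m jog '[[20,[0,-0.02,0],-0.004],[20,[0,0,0],0]]'
```

```text
clock: 22.75
eef_pos: [532.7, 133.6, 77.6]
eef_rot: [3.138, 0.001, 2.268]
wrist_force: [-2.6, 2.9, 7.3]
finger_gap: 24.4
finger_force: 12.0
clock: 22.95
eef_pos: [532.0, 132.9, 77.6]
eef_rot: [3.138, 0.001, 2.281]
wrist_force: [-0.7, 4.0, 6.8]
finger_gap: 24.8
finger_force: 12.0
clock: 23.15
eef_pos: [531.2, 132.3, 77.6]
eef_rot: [3.138, 0.001, 2.293]
wrist_force: [-1.5, 3.1, 8.7]
finger_gap: 24.4
finger_force: 12.0
```

```bash
python3 -m jog '[[20,[0,-0.02,0],-0.004],[20,[0,0,0],0]]'; python3 -m jog '[[20,[0,-0.02,0],-0.004],[20,[0,0,0],0]]'; python3 -m jog '[[20,[0,-0.016,0],0],[20,[0,0,0],0]]'
```

```text
clock: 23.35
eef_pos: [530.4, 131.7, 77.6]
eef_rot: [3.139, 0.001, 2.306]
wrist_force: [-1.7, 3.7, 8.2]
finger_gap: 24.2
finger_force: 12.0
clock: 23.55
eef_pos: [529.7, 131.0, 77.6]
eef_rot: [3.139, 0.001, 2.318]
wrist_force: [-0.5, 3.5, 7.0]
finger_gap: 24.6
finger_force: 12.0
clock: 23.75
eef_pos: [529.2, 130.5, 77.6]
eef_rot: [3.138, 0.001, 2.318]
wrist_force: [-1.0, 3.7, 8.2]
finger_gap: 24.2
finger_force: 12.0
```

```bash
python3 -m jog '[[20,[0,-0.016,0],-0.003],[20,[0,0,0],0],[20,[0,0,0],0]]'; python3 -m jog '[[20,[0,-0.016,0],-0.003],[20,[0,0,0],0],[20,[0,0,0],0]]'; python3 -c "
from h import *
print(read_state()['moment'])"
```

```text
clock: 24.05
eef_pos: [529.0, 130.3, 77.7]
eef_rot: [3.137, 0.001, 2.327]
wrist_force: [2.8, 6.2, 4.7]
finger_gap: 24.3
finger_force: 12.0
clock: 24.35
eef_pos: [529.0, 130.1, 77.7]
eef_rot: [3.136, 0.002, 2.337]
wrist_force: [7.6, 10.5, 1.1]
finger_gap: 23.8
finger_force: 12.0
[ 1.88245388 -1.38738315 -0.1269524 ]
```

```bash
python3 -m jog '[[45,[0,0,0],0],[60,[0,0,0],0],[60,[0,0,0],0],[60,[0,0,-0.4],0],[60,[0,0,-0.6],0],[60,[0,0,-0.6],0],[60,[0,0,-0.6],0],[60,[0,0,0],0],[60,[0,0,0],0]]'
python3 - <<'E'
from h import *
a,_=shot("wrist","w6");b,KT=shot("side","s6")
cv2.imwrite("pics/f.png",np.hstack([cv2.resize(a,(400,300)),cv2.resize(b[120:240,200:360],(400,300))])[:,:,::-1])
E
```

```text
clock: 25.25
eef_pos: [527.0, 128.6, 185.9]
eef_rot: [3.141, 0.0, 2.337]
wrist_force: [0.7, 0.0, 0.2]
finger_gap: 60.0
finger_force: 0.0
```

View pics/f.png

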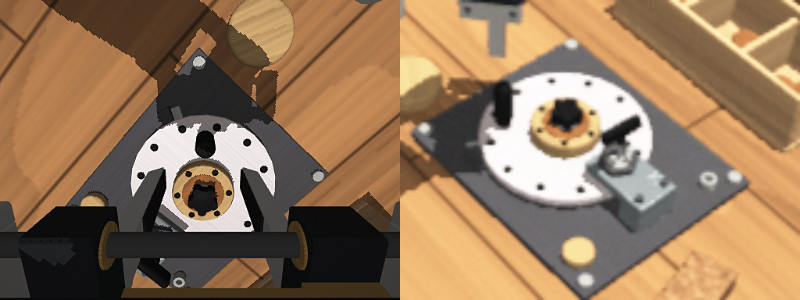

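```bash
python3 -c "
from cell import *
print(sign_off())"
```

```text
the job is handed in; nothing more can be done
None
```

I parked the plunger in its rest notch and let go, swung the table counter-clockwise to its zero stop by feel (about 12 N), and handed the job in at about 25 s. I judged the parking from resistance to turning both ways, without measuring the lift, and handing in returned no verdict.

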